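# Shut and bolt the egg carrier

### The arm

A 7-joint arm with a two-finger parallel gripper is mounted at the origin on the work surface; the furniture and walls round the work are solid. World frame = base frame: x ahead of the robot, y to its left, z up, the work surface at z = 0. Lengths are in m, angles in degrees, forces in N, time in s.
With the tool pointing down it reaches from about 0.35 to 0.775 m from the base axis. Payload 3.1 kg.
Tool frame: the origin (TCP) lies on the centre line of the jaws, within the pads' length; the fingertips stand 17 mm ahead of it and the grasp point (between the pads) lies 2 mm behind it (robot.tip_reach is the distance from the TCP to the fingertips, in m); z points along the fingers, y is the direction in which the jaws open and shut (so a half turn about z gives the same grasp; the last joint's range is limited). The gripper opens to 85 mm and grips with 20 to 120 N. Pads are 22 mm wide; open, the fingers measure 114 mm over their backs; the gripper's body (76 mm by 85 mm) begins 54 mm behind the grasp point. The pads swing forward as they close: fully open they stand 13 mm farther back than shut.
Start: joints at [-73.493, 17.813, 0.802, 86.603, -0.252, 75.585, -1.558], TCP at [0.178, 0.52, 0.248] pointing down, gripper open.
Joint ranges: [-154.91, 154.91], [-16.99, 109.72], [-72.82, 74.43], [7.12, 147.25], [-82.49, 262.49], [11.32, 116.49], [-174.64, 174.64]. Speed limits (degrees/s): [159.86, 159.86, 180, 180, 180, 180, 180].

### API

Orientations are given as [roll, pitch, yaw] about the fixed x, y, z axes, in that order (R = Rz(yaw) Ry(pitch) Rx(roll)).
In Python, from station import robot, fingers, vision, workorder, recognise gives the robot as it stands. Calls block until the motion is done:
- robot.move_to(position, orientation): joint-space move of the TCP to a pose.
- robot.line_to(position, orientation=None, velocity=0.15, f_stop=None): straight line of the TCP; orientation=None keeps the orientation; velocity is the mean speed in m/s. With f_stop (N) it stops when the force on the tool has changed by that much, and returns True; else False.
- robot.move_j(angles): joint-space move.
- fingers.gripper_to(opening, force=None): opening from 0.0 (shut) to 1.0 (fully open); force is the grip in N (None keeps the last); returns when the fingers have stopped.
- robot.pause(seconds).
- robot.inverse_kinematics(position, orientation): joint angles nearest the present ones, or None.
- vision.grab_frame(name): name is "scene" or "top"; returns the picture (480x640x3 uint8, red, green, blue); there is no depth.
- vision.calibration(name): a dict with "mtx" (3x3 intrinsics, pixels), "extrinsics" (4x4, takes a point from world to camera coordinates). Camera axes: x right, y up, looking along -z (the intrinsics and any distortion apply to the point x, -y, -z); pixel columns grow to the right and rows downward; lengths in m; the calibration is good to about 2 mm. A picture is of the moment at which its call begins. calibration takes no time and is no camera call.
A pose or a line that the arm cannot do raises robot.PlanningError and nothing moves.
- workorder.close_job(): hands the job in, once; it reports no verdict.
Trained networks look in the newest picture that a camera, given by its name, has taken for a name from the list of things; names that differ only in an ending like _2 or _b are one class to them, and where a whole thing is asked for, a point or a joint stands for the part that bears it (a point fixed in the world has none). Each returns a list of dicts, best first, with "p" (0 to 1); they miss things now and then, are a little off and sometimes report something else, mostly with a low value. They report only what shows in the picture. A call takes as long as a camera call.
- recognise(label, camera): "rect" ([centre column, centre row, width, height] in pixels, round what is visible of it).
Readings, each from a call of its own:
- robot.current_time_s(): time.
- robot.current_joint_positions(): joint angles.
- robot.current_dq(): joint speeds.
- robot.current_joint_torque(): joint torques, N m.
- robot.current_tool_pos(): TCP position.
- robot.current_eef_rot(): TCP orientation.
- robot.current_contact_force(): force on the tool from outside, world axes, zero at the start.
- robot.current_torque(): the same for the moment, N m.
- robot.current_finger_gap(): opening from 0.0 (shut) to 1.0 (fully open).
Only numpy, scipy, OpenCV 4.12 (cv2) and the standard library are available. Lean on these libraries where they do the work, as an engineer would, in place of code of your own. Each camera call takes 0.05 s, during which the arm holds its last target.

### The job

The egg carrier is packed and has to travel: swing its lid shut, then press the lid down against its springy seal, feel for the height at which the bolt meets its hole in the end board, and push the bolt across until it is fully home. Press no harder than it needs, there are eggs in it, and do not ram the bolt against the end board. Leave the pepper mill and the lemon where they are.

Things in the scene. Friction and masses are not known exactly. Their poses are not given: they have to be found in the camera images.
- carrier: Egg carrier, a light wooden box with a lid, 188 mm deep (x) by 278 mm wide (y; 312 over the battens outside), fixed. Origin: centre of its underside on the table; x points to the back (hinge side), y to its left end, z up. The lid drops in between the end boards (inner faces at y = -121 and +121 mm, 18 mm thick, top at z = 140 mm).
- lid (a joint): Hinge of the lid, rad: 0 shut, down on its ledges, grows as it opens (1.57 upright); starts at 1.1 to 1.4. The hinge is stiff (0.3 N m): the lid stays at any angle. Over the last 15 mm at its front edge it presses on a foam seal along the front wall; let go, it stands 8 to 13 mm too high there. About 10 to 14 N downward at the bolt takes it right down on the ledges.
- lid_hinge (a point): On the hinge axis, at mid width of the lid and mid thickness of its board (12 mm thick, 238 mm wide, front edge 181 mm from the axis); 88 mm behind the carrier's origin, 94 mm above the table. Axes of the lid: it extends along its -x, y runs along the hinge to the box's left end, +z is its outer face, which becomes the top; shut, they are the carrier's axes.
- lid_front (a point): Point on the lid's outer face at its front (free) edge, 60 mm to the right (-y) of the middle: a place to push the lid, clear of the bolt. Axes of the lid.
- bolt (a joint): Slide of the steel barrel bolt on the lid's outer face, 150 mm from the hinge axis; m: 0 drawn right back, 0.024 fully home; grows toward the box's left end (+y of the lid). Starts between 0 and 0.005. Drag about 2.5 N.
- bolt_knob (a point): Middle of the bolt's upright knob, 14 mm in diameter, 20 mm tall (10 mm above and below this point along the lid's z), on a 9 mm stem from the bolt's axis, 21 mm below this point. The lid's face is 32 mm below it, with a base plate 34 mm wide, 2.5 mm thick. Bolt drawn back, two straps, tops 14 mm below this point, stand 32 mm right and 54 mm left of the knob. Axes of the lid.
- bolt_tip (a point): Centre of the bolt's end face: a 10 mm round rod, blunt; 62 mm to the left (+y) of the knob, on the bolt's axis. Axes of the lid.
- keeper: The keeper in the left end board: brass plate, 34 mm wide, 40 mm tall, with the round hole for the bolt in its middle. Where the bolt is too high or too low by over 1 mm, its blunt tip butts against the plate.
- ledge: The two wooden ledges inside the end boards on which the shut lid comes down, top 88 mm above the table. Origin at the carrier's origin.
- pepper_mill: Wooden pepper mill, 58 mm in diameter, 170 mm tall, loose, to the right of the carrier. Origin at the centre of its underside.
- lemon_a: Yellow lemon, 72 x 57 x 58 mm, loose, to the right of the carrier, nearer the robot. Origin at its underside as it lies.
- keeper_place (a point): Lowest place of the centre of the keeper's hole (11.5 mm wide, 18 mm deep, running along +y of the carrier), on the inner face of the left end board, 111.5 mm above the table; here it lines up with the bolt of a lid pressed right down. The brass plate with the hole is slotted for its screws and sits 0 to 7 mm higher than this point, differently each time. Axes of the carrier.

How it is judged (in metres and radians):
On the way, in this order (a step that is already met when the one before it is completed fails the run):
1. the lid is swung shut onto its seal with the bolt still drawn back (value of joint lid below 0.1 rad and value of joint bolt below 0.012 m), for 0.1 s.
2. the bolt is fully home in the keeper (value of joint bolt above 0.021 m and value of joint lid below 0.067 rad and y of bolt_tip in the frame of keeper_place above 0.012 m), for 0.2 s.
At the end, for the whole second after the job is handed in: The lid is shut (hinge below 0.067 rad) and the bolt fully home (slide over 21 of its 24 mm, its tip at least 12 mm into the end board), holding the lid against the seal on its own (all of step 2); the robot touches nothing.
It fails at once if the bolt is rammed or forced against the keeper (over 20 N on the keeper) (contact force between keeper and anything else above 20 N).
It fails at once if the lid is leaned on much harder than it needs (over 25 N on the ledges, beyond what the seal takes) (contact force between ledge and anything else above 25 N).
It fails at once if the pepper mill or the lemon is knocked out of place (more than 30 mm) (distance of any of pepper_mill, lemon_a from where it was at the start of the episode above 0.03 m).
It also fails if it takes over 58 s, if anything falls off the work surface, if the arm or the gripper's body presses on something with over 40 N, if the wrist force passes 120 N, or if a joint passes its speed limit or range.

## Working session

There is one attempt and no reset: what is moved stays moved. The work goes in short steps, each a Python script; the robot and the scene stay as the last script left them, time stands still between calls to the robot, and variables do not carry over. Pictures are saved under pics/ and viewed, and the job is handed in when it is done.

```bash
ls; mkdir -p pics; python3 - <<'E'
from station import robot, fingers, vision, workorder, recognise
import cv2
for n in("scene","top"):
    im=vision.grab_frame(n); cv2.imwrite(f"pics/a_{n}.png",im[:,:,::-1])
    c=vision.calibration(n); print(n,c)
    for l in("carrier","lid","bolt_knob","bolt_tip","lid_front","lid_hinge","keeper","pepper_mill","lemon_a","bolt"):
        try: print(l,[(d["rect"],round(d["p"],2)) for d in recognise(l,n)][:3])
        except Exception as e: print(l,e)
print(robot.current_time_s(),robot.current_tool_pos(),robot.current_eef_rot(),robot.current_contact_force())
E
```

```text
pics
scene {'mtx': array([[612.57727365,   0.        , 319.31704173],
       [  0.        , 612.57727365, 239.22942946],
       [  0.        ,   0.        ,   1.        ]]), 'extrinsics': array([[ 0.49112763, -0.87096166,  0.01481322, -0.31334281],
       [ 0.54137765,  0.31851216,  0.77811326, -0.34496212],
       [-0.68242501, -0.37413338,  0.6279493 , -1.21200483],
       [ 0.        ,  0.        ,  0.        ,  1.        ]])}
carrier [([303.5, 228.1, 133.4, 144.4], 0.6)]
lid [([307.6, 189.9, 96.5, 69.9], 0.96)]
bolt_knob []
bolt_tip []
lid_front [([310.1, 190.4, 102.8, 61.1], 0.91)]
lid_hinge [([308.8, 194.1, 98.7, 65.2], 0.66)]
keeper [([245.6, 232.9, 6.5, 16.6], 0.6)]
pepper_mill [([433.4, 272.0, 31.5, 63.2], 0.61)]
lemon_a [([402.2, 339.4, 25.7, 32.1], 0.69), ([302.5, 227.5, 133.8, 144.6], 0.41)]
bolt []
top {'mtx': array([[502.47162161,   0.        , 322.75980847],
       [  0.        , 502.47162161, 238.25964352],
       [  0.        ,   0.        ,   1.        ]]), 'extrinsics': array([[ 0.00853965, -0.9995821 ,  0.02761692, -0.1014652 ],
       [ 0.99671929,  0.01073159,  0.08022153, -0.54496385],
       [-0.08048438,  0.02684125,  0.99639441, -1.18811505],
       [ 0.        ,  0.        ,  0.        ,  1.        ]])}
carrier [([286.7, 240.4, 140.2, 103.4], 0.81)]
lid [([279.4, 213.9, 119.6, 37.1], 0.85)]
bolt_knob [([244.1, 205.8, 33.4, 20.5], 0.56)]
bolt_tip [([247.1, 203.7, 62.3, 19.2], 0.59)]
lid_front [([246.4, 206.7, 53.2, 20.8], 0.72), ([277.2, 211.4, 124.1, 33.6], 0.68)]
lid_hinge [([277.1, 209.8, 117.5, 39.5], 0.88)]
keeper []
pepper_mill [([427.4, 220.6, 38.1, 28.0], 0.83), ([244.6, 205.4, 33.9, 18.7], 0.47)]
lemon_a [([425.4, 301.7, 24.3, 23.0], 0.94)]
bolt [([244.8, 207.1, 33.3, 23.7], 0.68), ([278.2, 209.4, 119.1, 37.1], 0.59), ([287.9, 250.4, 112.1, 70.5], 0.31)]
1.1 [0.17809645 0.52039357 0.24830346] [1.79996952e+02 1.40962750e-03 1.61107921e+02] [ 0.36558573  0.13059159 -0.09545913]
```

```bash
python3 - <<'E'
import cv2
a=cv2.imread("pics/a_scene.png")[140:390,200:480]; cv2.imwrite("pics/b1.png",cv2.resize(a,None,fx=2.4,fy=2.4,interpolation=2)[:600,:800])
a=cv2.imread("pics/a_top.png")[160:340,190:460]; cv2.imwrite("pics/b2.png",cv2.resize(a,None,fx=2.9,fy=2.9,interpolation=2)[:600,:800])
E
```

```text
(no output)
```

View pics/b1.png

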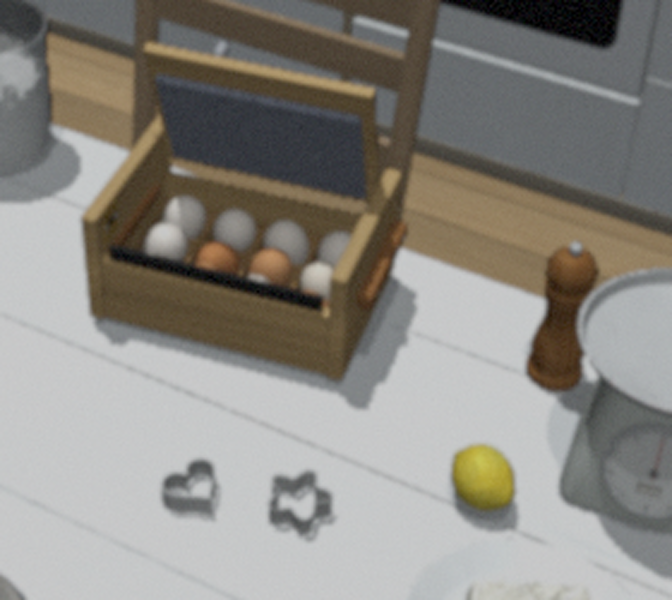

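View pics/b2.png

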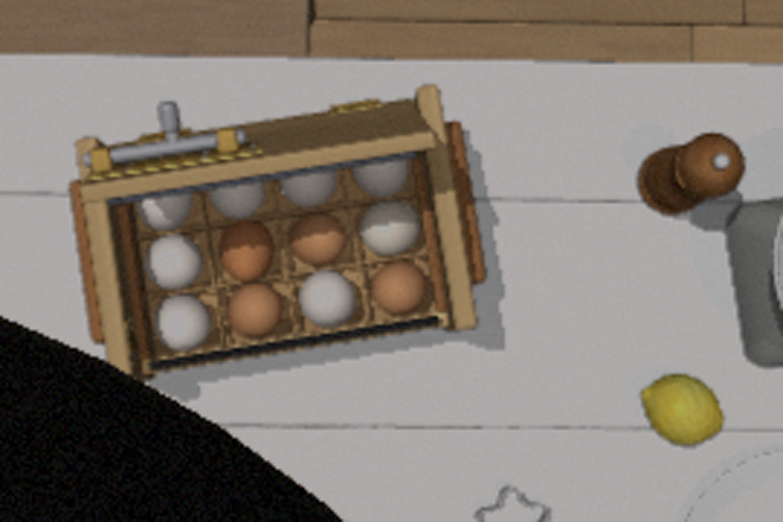

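View pics/a_top.png

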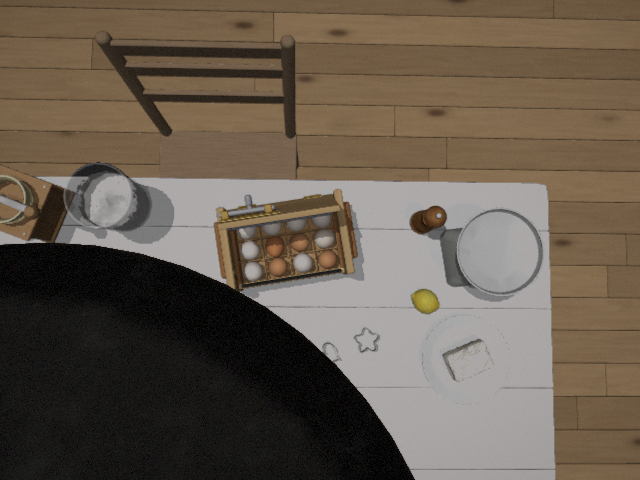

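The top view shows the carrier at about (287,240) px, turned a few degrees, with its lid up and the bolt at the back left (zoom 170,130). The lemon is at (425,302) and the mill at (430,220), both well to the right. Next I'll fit the pose.

```bash
cat > H.py <<'E'
import numpy as np, cv2
from scipy.optimize import least_squares
from scipy.spatial.transform import Rotation as Ro
from station import robot, fingers, vision, workorder, recognise
C={n:vision.calibration(n) for n in("scene","top")}
def proj(n,P):
    c=C[n];P=np.atleast_2d(P);X=P@c["extrinsics"][:3,:3].T+c["extrinsics"][:3,3]
    X=X*[1,-1,-1];u=X@c["mtx"].T
    return u[:,:2]/u[:,2:]
def cw(p,P): # p=x,y,yaw
    c,s=np.cos(p[2]),np.sin(p[2]);P=np.atleast_2d(P)
    return P@np.array([[c,s,0],[-s,c,0],[0,0,1]])+[p[0],p[1],0]
def lc(th,P): # lid local (origin hinge) -> carrier ; open rotates about +y
    P=np.atleast_2d(P);c,s=np.cos(th),np.sin(th)
    x=P[:,0]*c+P[:,2]*s; z=-P[:,0]*s+P[:,2]*c
    return np.c_[x+.088,P[:,1],z+.094]
def knob(th,s,dy): return lc(th,[-.150,s+dy,.038])
E
cat > fit.py <<'E'
from H import *
L,I,B=.139,.121,.094
top=[([-B,L,.14],(105,375)),([-B,I,.14],(130,378)),([B,L,.14],(78,140)),([B,I,.14],(100,140)),([-B,-I,.14],(452,328)),([-B,-L,.14],(477,326)),([B,-I,.14],(418,88)),([B,-L,.14],(440,86))]
sc=[([-B,L,.14],(89,217)),([-B,I,.14],(108,223)),([-B,L,0],(97,312)),([-B,-L,0],(340,375)),([-B,-L,.14],(352,277)),([-B,-I,.14],(333,270)),([B,-L,.14],(402,180))]
lt=[([-.181,-.119,-.006],(418,147)),([-.181,.119,-.006],(82,203))]  # underside-front edge seen in top
ls=[([-.181,.119,.006],(147,44)),([-.181,-.119,.006],(375,90))]
def px(n,q): return np.array(q)/(2.9 if n=="top" else 2.4)+([190,160] if n=="top" else [200,140])
def res(p,full=False):
    r=[]
    for n,S in(("top",top),("scene",sc)):
        r.append(proj(n,cw(p,[a for a,b in S]))-[px(n,b) for a,b in S])
    for n,S in(("top",lt),("scene",ls)):
        r.append(proj(n,cw(p,lc(p[3],[a for a,b in S])))-[px(n,b) for a,b in S])
    return np.concatenate(r) if full else np.concatenate(r).ravel()
f=least_squares(res,[.55,.05,.1,1.2],loss="soft_l1")
print(f.x,np.degrees(f.x[2]));print(np.round(res(f.x,True),1).tolist())
np.save("p.npy",f.x)
p=f.x
for n in("top","scene"):
    k,o=(2.9,(190,160)) if n=="top" else (2.4,(200,140))
    im=cv2.imread("pics/b2.png" if n=="top" else "pics/b1.png")
    def dr(P,col):
        q=((proj(n,P)-o)*k).astype(int); cv2.polylines(im,[q.reshape(-1,1,2)],True,col,1)
    for s in(1,-1): dr(cw(p,[[-B,s*I,.14],[-B,s*L,.14],[B,s*L,.14],[B,s*I,.14]]),(0,0,255))
    dr(cw(p,[[-B,-L,0],[-B,L,0],[B,L,0],[B,-L,0]]),(255,0,255))
    for z in(.006,-.006): dr(cw(p,lc(p[3],[[-.181,.119,z],[-.181,-.119,z],[0,-.119,z],[0,.119,z]])),(0,255,0))
    cv2.imwrite(f"pics/fit_{n}.png",im)
for n,q in(("top",(168,105)),): print(px(n,q))
E
python3 fit.py
```

```text
[ 0.53354198 -0.01098048  0.16112437  1.2513098 ] 9.231746497573006
[[1.1, 2.7], [0.8, 0.4], [-1.5, -2.1], [-0.9, -3.3], [0.8, 0.5], [0.3, -0.1], [-0.8, -1.5], [-0.3, -2.0], [-3.3, -2.1], [-4.3, -2.9], [-2.5, 2.3], [1.1, 4.1], [-1.4, 0.4], [-1.1, 1.4], [1.6, -5.1], [6.7, 1.4], [0.4, 0.3], [0.8, -1.8], [1.0, -0.9]]
[247.93103448 196.20689655]
```

View pics/fit_top.png

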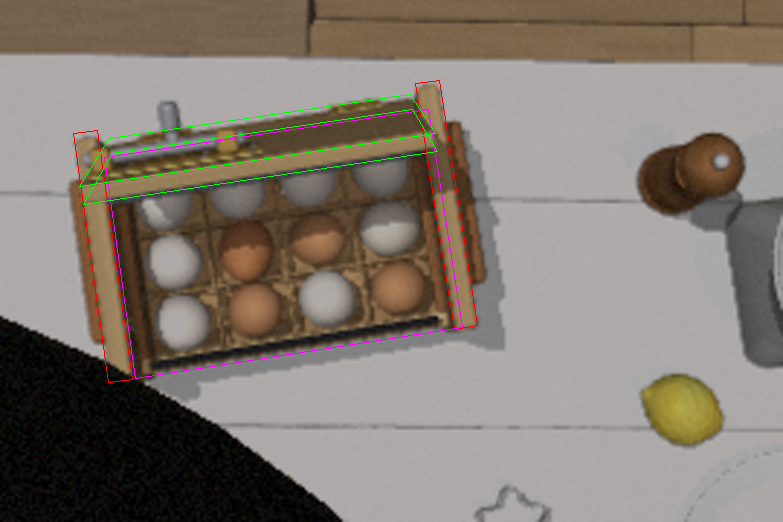

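View pics/fit_scene.png

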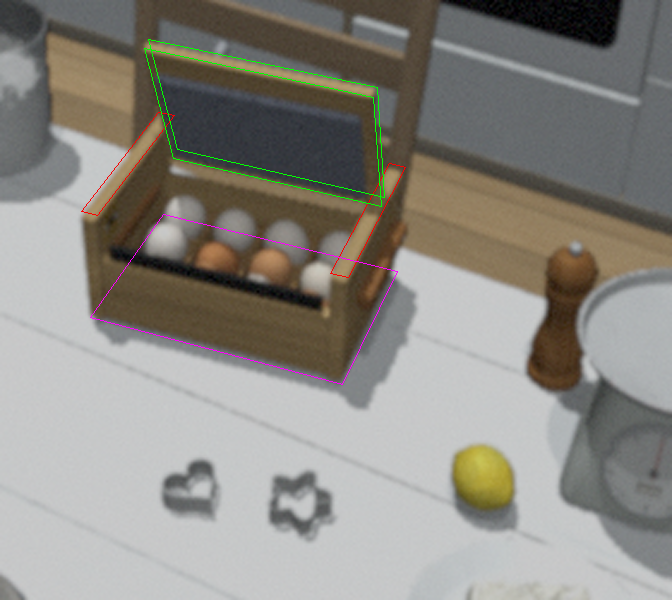

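The overlay matches the carrier and lid well (yaw about 9.2°, lid about 1.25 rad). Next I'll check reachability of the swing arc.

```bash
cat >> H.py <<'E'
p=np.load("p.npy")
YAW=np.degrees(p[2])-180
ORI=[180,0,YAW]
def unproj(n,uv,z):
    c=C[n];R=c["extrinsics"][:3,:3];t=c["extrinsics"][:3,3]
    d=np.linalg.inv(c["mtx"])@[uv[0],uv[1],1]; d=R.T@(d*[1,-1,-1]); o=-R.T@t
    return o+d*(z-o[2])/d[2]
def swing_tcp(th,back=0,r=.170,y=-.06):
    q=lc(th,[-r,y,.006])[0]; q[0]+=.011+back
    w=cw(p,q)[0]; w[2]+=robot.tip_reach; return w
E
python3 - <<'E'
from H import *
print(robot.tip_reach, "chair front z0",unproj("top",(210,130),.2),"edge",unproj("top",(300,181),0))
for z in(.1,.2,.3): print(unproj("top",(190,100),z)[:2])
for l,uv in(("keeper",(245.6,232.9)),):pass
for s in(0,.005):
  for y in (.045,.05,.055):
    print(y+s,(proj("top",cw(p,lc(p[3],[-.15,y+s,.048])))-[190,160])*2.9)
for w in [swing_tcp(p[3],.035)+[0,0,.15],swing_tcp(p[3],.035),swing_tcp(p[3]),swing_tcp(.6),swing_tcp(0)]:
    print(w.round(3),[None if (a:=robot.inverse_kinematics(list(w),[180,0,o])) is None else np.round(a) for o in(YAW,YAW+180)])
E
```

```text
0.017 chair front z0 [0.75514205 0.14523674 0.2       ] edge [ 0.68948317 -0.03921587  0.        ]
[0.85431032 0.2129279 ]
[0.81840179 0.18845658]
[0.78249325 0.16398526]
0.045 [[183.04856247 100.71822661]]
0.05 [[175.70232897 101.79705765]]
0.055 [[168.35315686 102.87632025]]
0.049999999999999996 [[175.70232897 101.79705765]]
0.055 [[168.35315686 102.87632025]]
0.06 [[161.00104438 103.95601465]]
[ 0.628 -0.056  0.424] [array([-17.,  32.,  46.,  48., -23., 107., 116.]), array([-20.,  34.,  55.,  48., -29., 108., -61.])]
[ 0.628 -0.056  0.274] [array([-21.,  31.,  41.,  71., -20.,  85., 117.]), array([-25.,  33.,  50.,  71., -25.,  87., -60.])]
[ 0.594 -0.062  0.274] [array([-24.,  27.,  43.,  77., -18.,  83., 118.]), array([-28.,  29.,  50.,  77., -22.,  84., -59.])]
[ 0.506 -0.076  0.212] [array([-32.,  19.,  49.,  97., -15.,  71., 120.]), array([-35.,  20.,  54.,  97., -17.,  71., -58.])]
[ 0.473 -0.082  0.117] [array([-30.,  21.,  48., 109., -19.,  57., 125.]), array([-36.,  25.,  57., 109., -24.,  59., -50.])]
```

```bash
python3 - <<'E'
from H import *
ORI=[180,0,YAW+180]
t=robot.current_tool_pos()
robot.line_to([t[0],t[1],.42],velocity=.4)
fingers.gripper_to(0.0)
a=swing_tcp(p[3],.04); a[2]+=.15
robot.move_to(list(a),ORI)
a[2]-=.15
robot.line_to(list(a),ORI,velocity=.3)
for n in("scene","top"): cv2.imwrite(f"pics/c_{n}.png",vision.grab_frame(n)[:,:,::-1])
print(robot.current_time_s(),robot.current_tool_pos()-a,robot.current_contact_force())
im=cv2.imread("pics/c_scene.png")[40:340,150:550];im2=cv2.imread("pics/c_top.png")[100:400,130:530]
cv2.imwrite("pics/c.png",cv2.resize(np.vstack([im,im2]),(400*1,600)))
E
```

```text
5.8 [ 0.00138097 -0.00071905  0.00301283] [-0.31987476  0.03784399  0.68669548]
```

View pics/c.png

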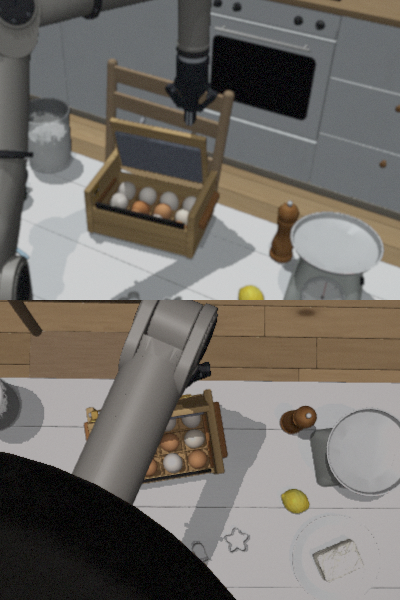

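The fingertips are behind the lid (scene, about (190,120) px in this view), nothing touched. Now I'll swing it along the arc.

```bash
python3 - <<'E'
from H import *
ORI=[180,0,YAW+180]
f0=robot.current_contact_force()
for th in np.r_[np.arange(1.25,.2,-.15),.2]:
    hit=robot.line_to(list(swing_tcp(th)),ORI,velocity=.12,f_stop=15)
    print(round(th,2),hit,(robot.current_contact_force()-f0).round(1))
    if hit: break
print(robot.current_time_s())
E
```

```text
1.25 False [ 0.3  0.9 -0.1]
1.1 False [ 0.2 -0.6 -1.1]
0.95 False [ 0.1  0.4 -0.2]
0.8 False [ 0.4  0.7 -1.2]
0.65 False [0.3 0.1 0.8]
0.5 False [ 1.2 -0.3 -0.8]
0.35 False [ 0.7  0.3 -0.9]
0.2 False [ 0.4  0.9 -0.4]
0.2 False [-1.2 -0.5 -1.4]
9.0417
```

```bash
python3 - <<'E'
from H import *
ORI=[180,0,YAW+180]
f0=robot.current_contact_force()
for th in (.1,.04):
    hit=robot.line_to(list(swing_tcp(th)),ORI,velocity=.05,f_stop=9)
    print(round(th,2),hit,(robot.current_contact_force()-f0).round(1),robot.current_tool_pos()-swing_tcp(th))
    if hit: break
cv2.imwrite("pics/d.png",cv2.resize(vision.grab_frame("scene")[100:300,150:450,::-1],(800,533)))
print(robot.current_time_s())
E
```

```text
0.1 False [1.9 0.1 0.1] [-3.59571893e-04 -3.28968718e-05 -3.90089219e-04]
0.04 False [3.2 0.3 1.4] [ 4.03387591e-04 -1.76967463e-04  7.29656894e-05]
9.9333
```

View pics/d.png

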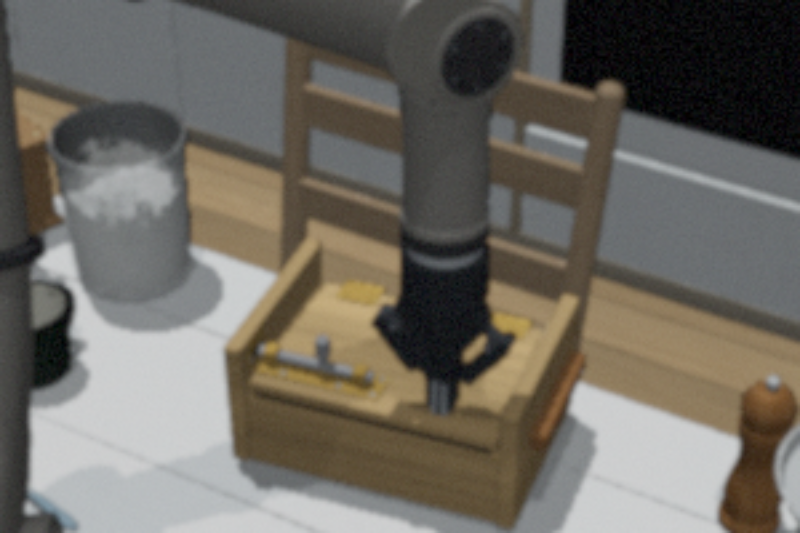

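The lid is down on the seal. The knob stands at about (322,345) in the crop. Now I'll lift off and locate the knob.

```bash
python3 - <<'E'
from H import *
ORI=[180,0,YAW+180]
a=robot.current_tool_pos()
robot.line_to([a[0],a[1],.30],velocity=.25)
fingers.gripper_to(0.6)
im=vision.grab_frame("scene");imt=vision.grab_frame("top")
cv2.imwrite("pics/e_s.png",im[:,:,::-1]);cv2.imwrite("pics/e_t.png",imt[:,:,::-1])
for n in("scene","top"):
  for l in("bolt_knob","bolt_tip","keeper","lid"): print(n,l,[(d["rect"],round(d["p"],2)) for d in recognise(l,n)][:2])
for th in(.0,.06,.1):
  for y in(.05,.055,.06):
    print(th,y,[proj(n,cw(p,lc(th,[-.15,y,.048]))).round(1)[0] for n in("scene","top")])
print(robot.current_time_s())
A=cv2.resize(im[190:280,215:335,::-1],None,fx=5,fy=5,interpolation=2)
cv2.imwrite("pics/e1.png",A); cv2.imwrite("pics/e2.png",cv2.resize(imt[170:310,200:360,::-1],None,fx=4,fy=4,interpolation=2))
E
```

```text
scene bolt_knob [([267.9, 233.7, 27.0, 17.4], 0.66)]
scene bolt_tip [([269.2, 235.3, 21.6, 11.7], 0.66)]
scene keeper []
scene lid [([298.0, 236.4, 109.6, 63.5], 0.93)]
top bolt_knob [([257.6, 274.7, 19.4, 7.2], 0.59)]
top bolt_tip [([256.3, 271.4, 43.0, 6.5], 0.52)]
top keeper [([234.9, 277.3, 4.5, 14.8], 0.47)]
top lid [([282.2, 242.1, 106.0, 96.9], 0.9)]
0.0 0.05 [array([273.7, 228.3]), array([266.2, 270.9])]
0.0 0.055 [array([271.8, 227.8]), array([263.9, 271.3])]
0.0 0.06 [array([269.8, 227.3]), array([261.6, 271.7])]
0.06 0.05 [array([274.1, 224.5]), array([265.6, 269.4])]
0.06 0.055 [array([272.2, 224.1]), array([263.3, 269.8])]
0.06 0.06 [array([270.2, 223.6]), array([261. , 270.1])]
0.1 0.05 [array([274.5, 222. ]), array([265.2, 268.3])]
0.1 0.055 [array([272.5, 221.5]), array([262.9, 268.6])]
0.1 0.06 [array([270.6, 221.1]), array([260.5, 269. ])]
11.8333
```

View pics/e1.png

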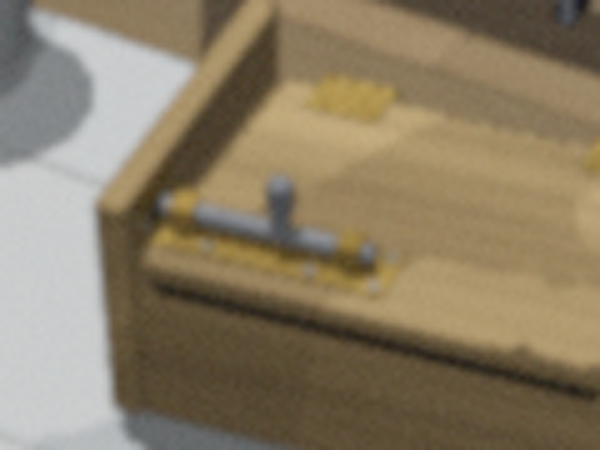

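View pics/e2.png

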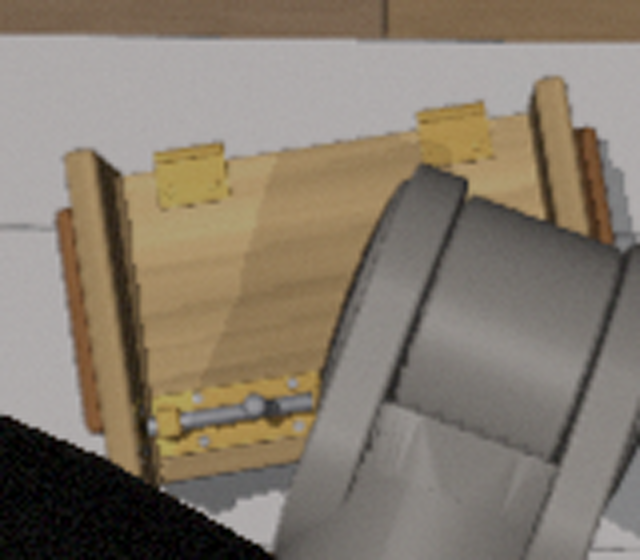

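Both views place the knob: scene (271,226.6), top (264.5,270.8). I'll triangulate it directly and position the grip above it.

```bash
python3 - <<'E'
from H import *
o=least_squares(lambda X:np.r_[proj("scene",X)[0]-[271,226.6],proj("top",X)[0]-[264.5,270.8]],cw(p,lc(.06,[-.15,.055,.048]))[0])
print(o.x,o.fun, cw(p,lc(.06,[-.15,.055,.048])),cw(p,lc(.03,[-.15,.055,.048])))
w=cw(p,lc(.06,[-.15,.055,.048]))[0]
for Y in(YAW,YAW+180):print(robot.inverse_kinematics([w[0],w[1],.15],[180,0,Y]))
E
```

```text
[0.46370454 0.03313503 0.14543331] [ 0.8541994   0.03800873 -0.66549062  0.39100736] [[0.4666289  0.03386565 0.15090823]] [[0.46500924 0.0336024  0.14647773]]
[ 41.96012207  24.19959379 -61.4465126  105.83830035  23.60310369
  64.0598008   71.19094103]
[-51.89820347  19.15563028  56.65078867 108.91447457 -18.17026183
  61.51967482 -68.63558663]
```

```bash
python3 - <<'E'
from H import *
ORI=[180,0,YAW+180]
fingers.gripper_to(0.45)
w=[.4647,.0335]
robot.move_to([w[0],w[1],.21],ORI)
f0=robot.current_contact_force()
print(robot.line_to([w[0],w[1],.1455],ORI,velocity=.1,f_stop=8))
robot.pause(.2)
f1=robot.current_contact_force()
im=vision.grab_frame("scene")
cv2.imwrite("pics/f.png",cv2.resize(im[180:290,205:345,::-1],None,fx=5,fy=5,interpolation=2))
print(robot.current_tool_pos(),f0,f1,robot.current_time_s())
E
```

```text
False
[0.46516848 0.0335776  0.14603495] [ 0.20304908 -1.37572519  0.03862333] [-0.65219303 -0.81454285  0.63331664] 13.8
```

View pics/f.png

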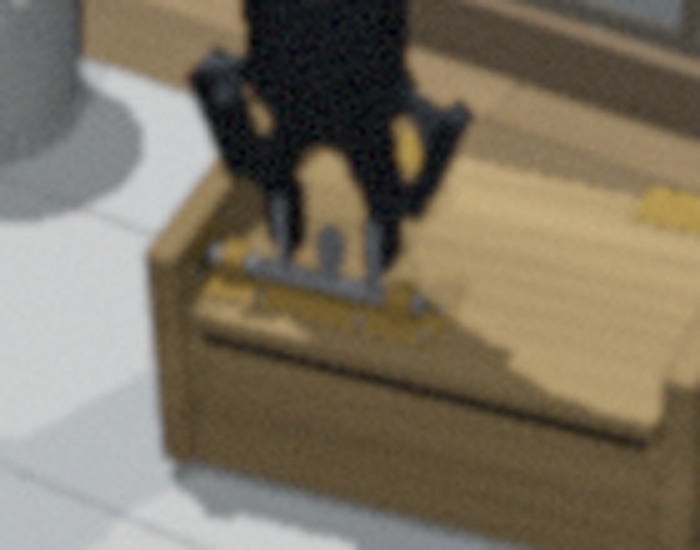

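The knob (332,245 in the crop) sits midway between the fingers, with the fingertips near its lower end. I'll grip it.

```bash
python3 - <<'E'
from H import *
fingers.gripper_to(0.0,force=45)
robot.pause(.2)
print(robot.current_finger_gap(),robot.current_finger_gap()*85,robot.current_contact_force(),robot.current_tool_pos(),robot.current_time_s())
im=vision.grab_frame("scene")
cv2.imwrite("pics/g.png",cv2.resize(im[180:290,205:345,::-1],None,fx=5,fy=5,interpolation=2))
E
```

```text
0.1393603142644833 11.845626712481081 [-0.78962734  2.00836266  4.31646295] [0.46480215 0.03387199 0.14574146] 14.35
```

View pics/g.png

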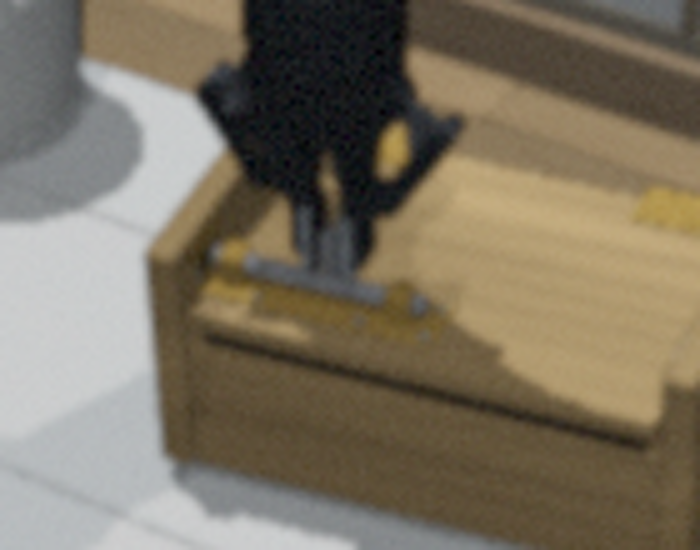

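The grip holds at 11.8 mm gap. Now I'll probe from the top down: light push left, and if it butts, back off and go 0.8 mm lower.

```bash
cat > probe.py <<'E'
from H import *
import json,sys
ORI=[180,0,YAW+180]
ex=cw([0,0,p[2]],[1,0,0])[0]; ey=cw([0,0,p[2]],[0,1,0])[0]
def comp(f): return np.array([f@ex,f@ey,f[2]])
E
python3 - <<'E'
from probe import *
c0=robot.current_tool_pos(); F0=np.array([-.65,-.81,.63]); 
np.save("c0.npy",c0)
def F(n=4): return comp(np.mean([robot.current_contact_force() for _ in range(n)],0)-F0)
def at(dz,y): return list(c0+ey*y+np.array([0,0,dz])+ex*(.25*dz))
dz=0.
print("t",robot.current_time_s(),F().round(1))
done=False
for i in range(9):
    robot.line_to(at(dz,0.002),ORI,velocity=.02)
    fz=F()
    hit=robot.line_to(at(dz,.012),ORI,velocity=.025,f_stop=7)
    t=robot.current_tool_pos()-c0
    print(i,round(dz*1e3,1),"F",fz.round(1),"hit",hit,"y",round(t@ey*1e3,2),"z",round(t[2]*1e3,2),F().round(1),robot.current_time_s())
    if not hit: done=True;break
    if fz[2]>16: print("heavy");break
    if robot.current_time_s()>32: break
    dz-=.0008
E
```

```text
t 14.4 [-0.3  2.5  3. ]
0 0.0 F [ 0.7 -1.1  2.3] hit True y 5.48 z 0.06 [ 0.5 -0.3  2.1] 15.0
1 -0.8 F [-0.5  3.3  4.1] hit True y 6.18 z -0.81 [1.3 0.9 1.3] 15.5917
2 -1.6 F [0.  2.8 4.4] hit False y 11.91 z -1.55 [-0.1 -1.3  3.8] 16.4833
```

It went past at dz = -1.6 mm without butting; I'll continue carefully and check.

```bash
python3 - <<'E'
from probe import *
c0=np.load("c0.npy");F0=np.array([-.65,-.81,.63]); dz=-.0016
def F(n=4): return comp(np.mean([robot.current_contact_force() for _ in range(n)],0)-F0)
def at(dz,y): return list(c0+ey*y+np.array([0,0,dz])+ex*(.25*dz))
for y in(.016,.020,.024,.026):
    hit=robot.line_to(at(dz,y),ORI,velocity=.025,f_stop=9)
    t=robot.current_tool_pos()-c0
    print(y,hit,"y",round(t@ey*1e3,2),"z",round(t[2]*1e3,2),F().round(1),robot.current_finger_gap(),robot.current_time_s())
    if hit: break
im=vision.grab_frame("scene")
cv2.imwrite("pics/h.png",cv2.resize(im[180:290,205:345,::-1],None,fx=5,fy=5,interpolation=2))
E
```

```text
0.016 False y 16.46 z -1.55 [-0.4 -0.8  5.5] 0.1398425679300108 16.7917
0.02 False y 20.82 z -1.59 [-1.5 -0.9  5.2] 0.14226646798403542 17.1
0.024 False y 21.38 z -1.56 [-0.6 -6.2  3.4] 0.13823192047435146 17.4083
0.026 False y 21.52 z -1.55 [-1.7 -9.6  3.1] 0.14175787404323822 17.6583
```

View pics/h.png

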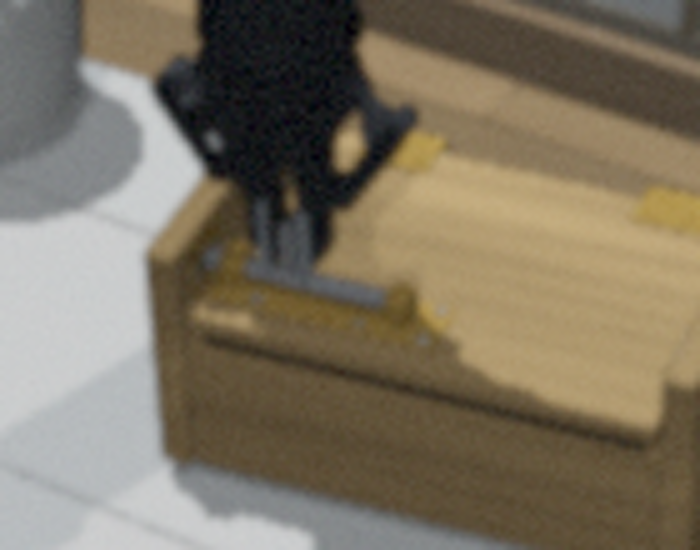

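The bolt stopped hard at +21.4 mm, which with a starting slide of about 2.5 mm matches the 24 mm end stop. The picture shows the bolt gone into the board. Now relax, release, lift and check.

```bash
python3 - <<'E'
from probe import *
c0=np.load("c0.npy"); dz=-.0016
def at(dz,y): return list(c0+ey*y+np.array([0,0,dz])+ex*(.25*dz))
robot.line_to(at(dz,.0217),ORI,velocity=.02)
robot.pause(.3)
fingers.gripper_to(0.35,force=20)
t=robot.current_tool_pos()
print(robot.line_to([t[0],t[1],.22],ORI,velocity=.08,f_stop=10))
robot.line_to([t[0],t[1],.36],ORI,velocity=.3)
robot.move_to([.30,.40,.36],ORI)
for n in("scene","top"):
    im=vision.grab_frame(n); cv2.imwrite(f"pics/i_{n}.png",im[:,:,::-1])
im=cv2.imread("pics/i_scene.png")
cv2.imwrite("pics/i1.png",cv2.resize(im[180:290,205:345],None,fx=5,fy=5,interpolation=2))
im=cv2.imread("pics/i_top.png")
cv2.imwrite("pics/i2.png",cv2.resize(im[170:320,190:450],None,fx=3,fy=3,interpolation=2))
print(robot.current_time_s(),robot.current_contact_force())
for n in("scene","top"):
  for l in("bolt_knob","pepper_mill","lemon_a"): print(n,l,[(d["rect"],round(d["p"],2)) for d in recognise(l,n)][:2])
# predicted knob top for s=+21.4
for th in(0,.03,.05): print(th,[proj(n,cw(p,lc(th,[-.15,.055+.0215,.048]))).round(1)[0] for n in("scene","top")])
E
```

```text
False
21.925 [ 0.06565437  0.3895777  -0.03830268]
scene bolt_knob [([268.3, 232.6, 32.0, 17.4], 0.75)]
scene pepper_mill [([434.5, 272.6, 28.6, 62.0], 0.57)]
scene lemon_a [([402.6, 339.5, 26.4, 29.0], 0.9), ([302.4, 243.9, 135.9, 109.1], 0.54)]
top bolt_knob [([254.8, 275.1, 40.7, 10.5], 0.53), ([424.8, 302.3, 31.2, 22.8], 0.28)]
top pepper_mill [([428.0, 220.8, 35.8, 24.8], 0.62)]
top lemon_a [([426.4, 302.3, 31.3, 25.0], 0.66)]
0 [array([263.5, 225.8]), array([254. , 272.8])]
0.03 [array([263.7, 223.9]), array([253.6, 272.1])]
0.05 [array([263.8, 222.7]), array([253.4, 271.6])]
```

View pics/i1.png

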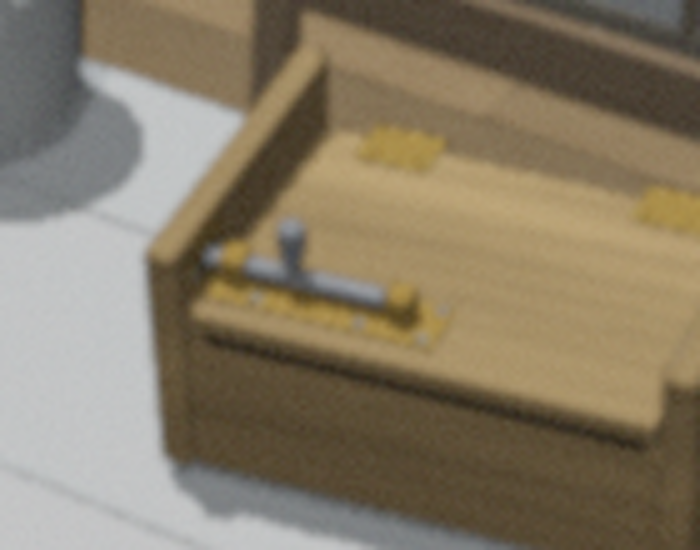

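View pics/i2.png

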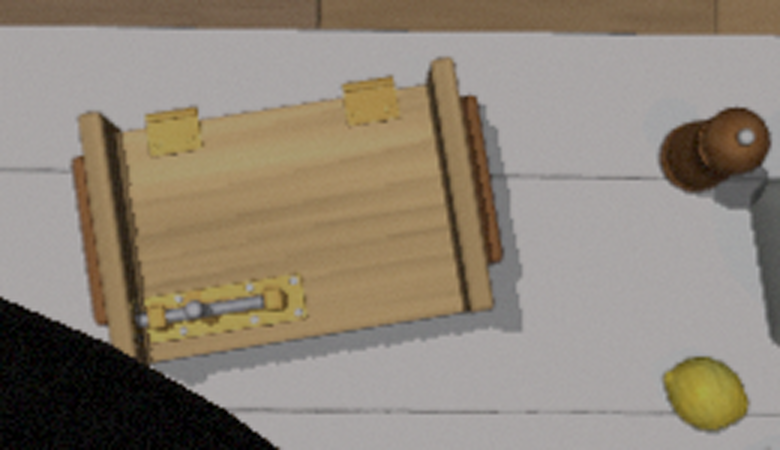

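The knob is now at scene (263.4,225.2) and top about (255,273), within a pixel or so of the prediction for the fully home position. The rod runs into the end board, the lid stays down, and the mill and lemon haven't moved.

```bash
python3 - <<'E'
from station import workorder
print(workorder.close_job())
E
```

```text
the job is handed in; nothing more can be done
None
```

The lid is shut and the bolt is home; I handed the job in at about 22 s of the 58 s allowed, and no verdict was reported.

- **What I did:** I swung the lid shut from behind with closed fingertips, then gripped the bolt knob. From the top down I felt for the hole with light pushes that stopped at a 7 N change in force. The bolt butted at 0 and -0.8 mm and went in at -1.6 mm. I slid it to its end stop, 21.4 mm from where I gripped it, then let go and moved clear.
- **Forces:** The readings I took showed about 3 to 5.5 N downward while pressing, and at most about 10 N sideways, at the end stop. I read them only between moves, so brief peaks could have been higher.
- **Last checks:**
  - After release, both cameras show the knob within a pixel or so of where it should be with the bolt fully home.
  - The lid stays down with the rod running into the end board.
  - The pepper mill and lemon are where they were, to within about a pixel or two.
- **Not measured directly:** My starting slide of about 2.5 mm is inferred from the end stop. The scene camera's fit of the carrier was a few millimetres off at some corners, so the lid angle I read (0.01 to 0.03 rad) is approximate. The recognition network's box for the knob covered the whole bolt, so I read the knob position from the picture by eye.

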